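# Open the flip-top waste bottle and lay its cap in the glass dish

## Task

Open the square waste bottle: swing its flip-top flap up and right back, well past upright, then turn the black cap beneath it anticlockwise until you feel it meet its stop, lift it straight off without forcing its lugs, and set it down gently, right way up, inside the round glass dish. Leave the flap open and do not shove the other things about.

Things in the scene. Friction and masses are not known exactly. Their poses are not given: they have to be found in the camera images.
- bottle: Square white bottle, 92 x 92 mm, fixed in a bolted steel foot 130 x 130 x 6 mm; flat shoulder 130 mm above the bench. Origin: centre of the foot's underside, on the axis of neck and cap; z up; x points from the neck to the flap's hinge post (26 mm wide along y, 39 to 46 mm from the neck axis, 34 mm high above the shoulder). x points away from the robot, within 0.6 rad.
- neck (a point): On the neck axis, level with the shoulder, 130 mm above the bench. The neck is 18 mm thick and 24 mm high. A sprung seal on it pushes the shut cap up with about 4 N and pops it up to 3 mm up once it is unlocked.
- lugs (a point): On the neck axis, 11.5 mm above the shoulder, level with two lugs that hold the cap. The cap unlocks anticlockwise seen from above. How far it was done up shows nowhere, its yaw included: 30 to 85 degrees of turn bring it to a hard stop; only in the last 10 to 15 degrees before the stop do the lugs let it lift straight off. It takes up to 0.1 N m to turn. 45 N in all on lugs and neck breaks them.
- flap (a joint): Angle of the flip-top flap, rad: 0 = shut, lying level 2 to 3 mm over the cap; 1.57 = upright; 2.1 = its stop, leaning back. Stiff hinge (about 0.12 N m): it stays where it is left. It may start a little ajar (up to 0.08 rad).
- flap_hinge (a point): On the flap's hinge axis (parallel to the bottle's y), 42.5 mm from the neck axis along the bottle's x, 166 mm above the bench. Grey flap: a plate 54 mm wide, 5 mm thick, from the hinge to 69 mm from it, covers the cap; then the thumb tongue. It lifts at the tongue and swings over towards the bottle's x.
- tongue (a point): On the centre line of the flap's thumb tongue, half-way through it, 88 mm from the hinge axis; shut, 170 mm above the bench and 4 mm above the hinge axis. The tongue is 22 mm wide (along the hinge axis), 8 mm thick, runs 68 to 98 mm from the hinge axis, with free air beneath: it can be pinched by its two side edges from above and turns between the fingers as the flap swings.
- cap_center (a point): Centre (half-way up) of the loose black round cap, 42 mm across, 27 mm high, about 50 g, flat underside. Shut, its top is 162 mm above the bench and its underside 5 mm above the shoulder. z along its axis, up. Once unlocked, lift it straight up 25 mm to clear the neck.
- dish: Loose round glass dish, 124 mm across the rim, 14 mm high, flat floor 4 mm above the bench and 110 mm across. Origin: centre of its underside. Left or right of the bottle.
- tub: Bystander: open white plastic tub 120 x 100 x 55 mm, origin at the centre of its underside; it stands on the other side of the bottle from the dish.
- reagent1: Bystander: round white bottle with black cap, 54 mm across, 125 mm high; origin at the centre of its underside.
- reagent2: Bystander: round white bottle with black cap, 44 mm across, 95 mm high; origin at the centre of its underside.
- beaker: Bystander: glass beaker 68 mm across, 90 mm high; origin at the centre of its underside.
- crucible: Bystander: white ceramic crucible 48 mm across, 32 mm high; origin at the centre of its underside.
- spatula: Bystander: spatula 170 mm long lying on the bench between robot and bottle.

How it is judged:
On the way, in this order (a step that is already met when the one before it is completed fails the run):
1. the flap is swung back past upright (over 1.7 rad) while the cap is still on the neck (value of joint flap above 1.7 rad and z of cap_center in the frame of neck below 0.026 m), for 0.2 s.
2. the cap is unlocked and lifted clear of the neck (z of cap_center in the frame of neck above 0.045 m), for 0.1 s.
At the end, for the whole second after the job is handed in: The cap stands upright (within 0.15 rad), released and at rest on the floor of the round dish, its centre within 40 mm of the dish's; the flap is still open beyond 1.65 rad (value of joint flap above 1.65 rad and horizontal distance between cap_center and dish below 0.04 m and height (world z) of cap_center below 0.024 m and angle between cap_center's own z axis and vertical below 0.15 rad and linear speed of cap below 0.02 m/s and contact force between cap and dish above 0.1 N); the robot touches nothing.
It fails at once if the cap's lugs or neck are strained: more than 45 N between cap and bottle (contact force between cap and bottle above 45 N).
It fails at once if the cap is dropped: it falls faster than 0.5 m/s out of the fingers (linear speed of cap above 0.5 m/s and contact force between the fingers and cap below 0.1 N).
It fails at once if the dish is shoved more than 30 mm (distance of dish from where it was at the start of the episode above 0.03 m).
It fails at once if a bystander is shoved more than 30 mm (distance of any of tub, reagent1, reagent2, beaker, crucible, spatula from where it was at the start of the episode above 0.03 m).
It also fails if it takes over 72 s, if anything falls off the work surface, if the arm or the gripper's body presses on something with over 40 N, if the wrist force passes 120 N, or if a joint passes its speed limit or range.

## Robot

A 6-joint arm with a two-finger parallel gripper is mounted at the origin on the work surface. World frame = base frame: x ahead of the robot, y to its left, z up, the work surface at z = 0. Lengths are in m, angles in rad, forces in N, time in s.
With the tool pointing down it reaches from about 0.35 to 0.975 m from the base axis. Payload 4.9 kg.
Tool frame: the origin (TCP) lies at the very end of the fingers, on their centre line; the grasp point (between the pads) lies 19 mm behind it; z points along the fingers, y is the direction in which the jaws open and shut (so a half turn about z gives the same grasp; the last joint's range is limited). The gripper opens to 85 mm and grips with 20 to 120 N. Pads are 22 mm wide; open, the fingers measure 114 mm over their backs; the gripper's body (76 mm by 85 mm) begins 54 mm behind the grasp point. The pads swing forward as they close: fully open they stand 13 mm farther back than shut.
Start: joints at [0.985, 0.053, 1.613, -0, 1.476, -0.119], TCP at [0.281, 0.558, 0.231] pointing down, gripper open.
Joint ranges: [-3.01, 3.01], [-1.01, 2.22], [0.06, 2.58], [-1.02, 4.17], [0.09, 2.62], [-3.14, 3.14]. Speed limits (rad/s): [2.57, 2.57, 3.14, 3.14, 3.14, 3.14].

## Interface

Orientations are given as a rotation vector (axis times angle).
In Python, from station import ctrl gives the robot as it stands.
- The arm moves only by the tool step_arm, never from a script. Its argument "moves" is a list of rows, each a list of 5 numbers: the opening, from 0 (shut) to 1 (fully open), then the shift along the world's x, y, z in m, then the turn about the world's z in degrees. A call has 1 to 20 rows; each row shifts and turns the pose as measured when the row begins; what a row does not reach is not made up. A row lasts 1/8 s, in which the tool goes at most 62.5 mm and 10.7 degrees, less where a joint would pass 70% of its speed; a pose out of reach is approached as far as the arm can. A call is refused whole if a number of a shift passes 0.0625 or a number of a turn 10.7, either way. A call with a gripper value outside its range is refused whole. The fingers move at their own pace and stop on an object; "newtons" is the grip in N (left out, the last holds). Time passes only in rows, so rows that do not move let the fingers close. It gives the time, the measured TCP pose, the force and the opening at its end, in the units of the state.
- ctrl.get_obs(): the state, without advancing time (a new reading comes with each control period).
- ctrl.get_image(name): name is "scene" or "top"; returns a dict with "color" (420x560x3 uint8, red, green, blue), "camera_matrix" (3x3 intrinsics, pixels), "R" (3x3) and "t" (3): a world point X has camera coordinates R X + t. Camera axes: x right, y down, z forward; pixel columns grow to the right and rows downward; lengths in m; the calibration is good to about 2 mm. A picture is of the moment at which its call begins. There is no depth.
- ctrl.finish_job(): hands the job in, once; it reports no verdict.
Trained networks look in a picture, given as the dict that the camera call returned (one of the last four; its "shot" number tells which), for a name from the list of things; names that differ only in an ending like _2 or _b are one class to them, and where a whole thing is asked for, a point or a joint stands for the part that bears it (a point fixed in the world has none). Each returns a list of dicts, best first, with "p" (0 to 1); they miss things now and then, are a little off and sometimes report something else, mostly with a low value. They report only what shows in the picture. A call takes as long as a camera call.
- ctrl.spot_in(picture, query): "bbox" ([left, top, right, bottom] in pixels, round what is visible of it).
The state is a dict: "t": time; "q": joint angles; "dq": joint speeds; "effort": joint torques, N m; "tool_pos": TCP position; "tool_rot": TCP orientation; "contact_force": force on the tool from outside, world axes, zero at the start; "wrist_torque": the same for the moment, N m; "opening": finger opening in m.
Only numpy, scipy, OpenCV 4.12 (cv2) and the standard library are available. Lean on these libraries where they do the work, as an engineer would, in place of code of your own. Each camera call takes 0.05 s, during which the arm holds its last target.

## Working session

There is one attempt and no reset: what is moved stays moved. The work goes in short steps, Python scripts to look and compute and a tool call to move; the robot and the scene stay as the last step left them, time stands still between calls to the robot, and variables do not carry over. Pictures are saved under pics/ and viewed, and the job is handed in when it is done.

Besides the shell and the picture viewer there is one more tool, called after "Request:" in YAML: its name, and indented under it one key for each argument. step_arm: Moves the arm, as the interface text tells. Its arguments: {"type":"object","properties":{"moves":{"type":"array","items":{"type":"array","items":{"type":"number"}}},"newtons":{"type":"number"}},"required":["moves"]}

```bash
ls; mkdir -p pics
cat > h.py <<'E'
from station import ctrl
import numpy as np, cv2
def snap(n,f):
    im=ctrl.get_image(n); cv2.imwrite('pics/'+f,cv2.cvtColor(im['color'],cv2.COLOR_RGB2BGR)); return im
def ray(im,u,v,z):
    K=np.array(im['camera_matrix']);R=np.array(im['R']);t=np.array(im['t'])
    d=R.T@np.linalg.inv(K)@np.array([u,v,1.]);c=-R.T@t
    return c+d*(z-c[2])/d[2]
def proj(im,X):
    p=np.array(im['camera_matrix'])@(np.array(im['R'])@np.array(X)+np.array(im['t']));return p[:2]/p[2]
E
python3 - <<'E'
from h import *
for n in('top','scene'):
    im=snap(n,n+'0.png')
    print(n,'cam',np.round(-np.array(im['R']).T@np.array(im['t']),3), np.round(im['camera_matrix'],1).tolist())
    for q in['bottle','flap','tongue','cap_center','dish','tub','reagent1','reagent2','beaker','crucible','spatula']:
        r=ctrl.spot_in(im,q)
        print(q,[(np.round(d['bbox']).tolist(),round(d['p'],2)) for d in r[:2]])
print(ctrl.get_obs())
E
```

```text
pics
top cam [ 0.447 -0.014  1.138] [[406.0, 0.0, 280.4], [0.0, 406.0, 206.0], [0.0, 0.0, 1.0]]
bottle [([246.0, 188.0, 306.0, 246.0], 0.75)]
flap [([260.0, 192.0, 290.0, 231.0], 0.93)]
tongue []
cap_center [([399.0, 158.0, 415.0, 174.0], 0.74)]
dish [([179.0, 210.0, 223.0, 254.0], 0.58)]
tub [([357.0, 210.0, 402.0, 258.0], 0.56)]
reagent1 [([235.0, 123.0, 251.0, 148.0], 0.91), ([334.0, 143.0, 348.0, 157.0], 0.56)]
reagent2 [([235.0, 123.0, 251.0, 148.0], 0.91), ([334.0, 143.0, 348.0, 157.0], 0.56)]
beaker [([125.0, 153.0, 159.0, 183.0], 0.88)]
crucible [([399.0, 158.0, 415.0, 173.0], 0.62), ([262.0, 188.0, 293.0, 230.0], 0.59)]
spatula [([276.0, 254.0, 306.0, 319.0], 0.78)]
scene cam [0.875 0.462 0.811] [[379.4, 0.0, 288.3], [0.0, 379.4, 213.2], [0.0, 0.0, 1.0]]
bottle [([272.0, 191.0, 328.0, 266.0], 0.89)]
flap [([282.0, 193.0, 327.0, 213.0], 0.87)]
tongue [([284.0, 193.0, 329.0, 213.0], 0.82), ([182.0, 162.0, 199.0, 183.0], 0.33)]
cap_center [([294.0, 211.0, 311.0, 221.0], 0.43), ([335.0, 376.0, 374.0, 418.0], 0.3)]
dish [([334.0, 275.0, 392.0, 330.0], 0.86), ([278.0, 191.0, 328.0
[... 386 characters left out ...]
0, 380.0, 217.0], 0.79)]
{'t': 1.2, 'q': array([ 9.84998218e-01,  5.26831058e-02,  1.61290484e+00,  5.09175346e-05,
        1.47599438e+00, -1.18991584e-01]), 'dq': array([-6.19491999e-04, -4.98013338e-05,  1.65745352e-03, -1.32927618e-03,
        1.15939626e-03, -1.05195971e-03]), 'effort': array([ 2.04389189e-04, -3.93648219e+01, -3.70475829e+01, -7.08226685e-05,
        1.75094629e-04, -4.53953547e-06]), 'tool_pos': array([0.28124543, 0.55812555, 0.23131117]), 'tool_rot': array([-7.26615646e-01, -3.05636346e+00, -4.27077157e-05]), 'contact_force': array([ 0.08070035, -1.25344779, -0.43903516]), 'wrist_torque': array([-0.01169811,  0.00101045,  0.02617674]), 'opening': 0.08502813337954515}
```

Run:
```python
import cv2
a=cv2.imread('pics/top0.png');b=cv2.imread('pics/scene0.png')
cv2.imwrite('pics/top0c.png',cv2.resize(a[170:330,230:330],None,fx=6,fy=6,interpolation=cv2.INTER_CUBIC)[:600])
cv2.imwrite('pics/scene0c.png',cv2.resize(b[170:280,250:390],None,fx=5.4,fy=5.4,interpolation=cv2.INTER_CUBIC))
```

```text
(no output)
```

View pics/top0.png

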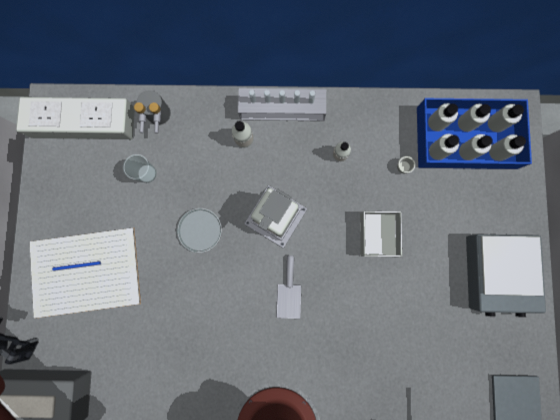

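View pics/top0c.png

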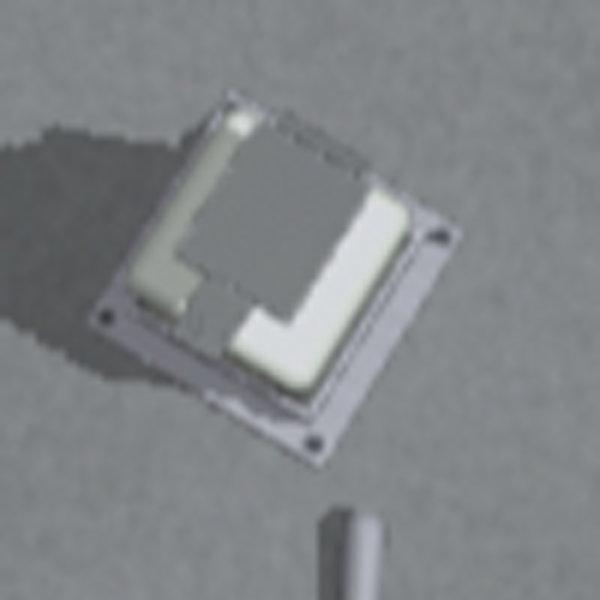

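View pics/scene0c.png

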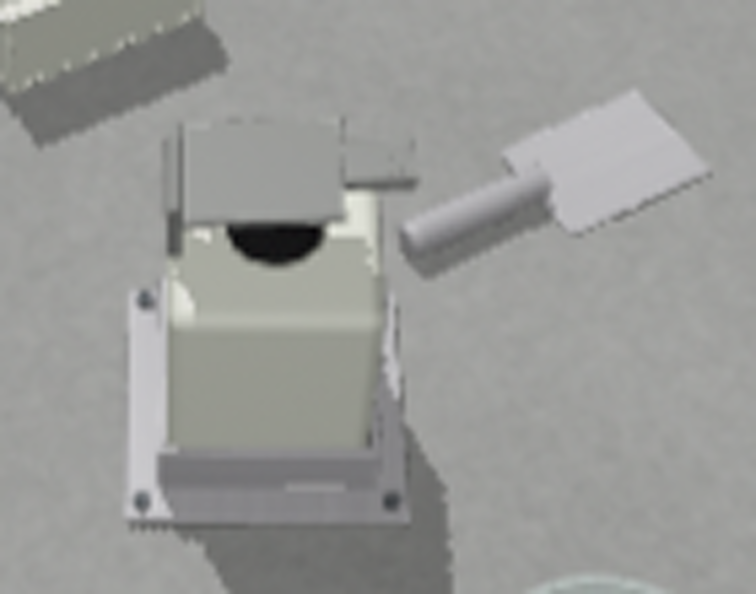

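View pics/scene0.png

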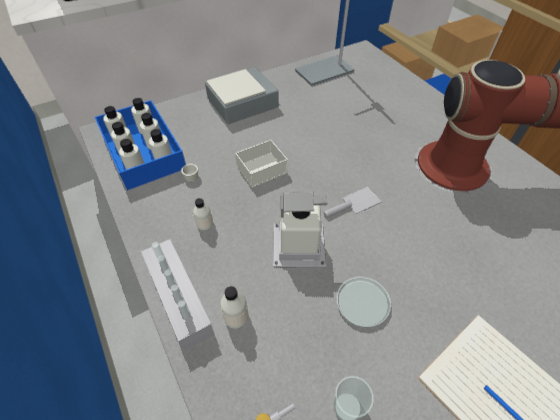

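```bash
cat > fit.py <<'E'
from h import *
from scipy.optimize import least_squares
top=ctrl.get_image('top');sc=ctrl.get_image('scene')
def T(u,v):return (230+u/6,170+v/6)
def S(u,v):return (250+u/5.4,170+v/5.4)
F=lambda a,b:('f',a,b,6)
def L(r,y,h):return('l',r,y,h)
obs=[(top,T(228,92),F(65,65)),(top,T(462,232),F(65,-65)),(top,T(320,465),F(-65,-65)),(top,T(92,320),F(-65,65)),
(top,T(178,260),L(69,27,3.5)),(top,T(290,322),L(69,-27,3.5)),(top,T(372,182),L(0,-27,3.5)),(top,T(248,116),L(0,27,3.5)),
(top,T(182,330),L(98,11,8)),(top,T(222,356),L(98,-11,8)),
(sc,S(408,520),F(-65,65)),(sc,S(130,290),F(65,-65)),(sc,S(128,523),F(65,65)),
(sc,S(183,215),L(0,27,3.5)),(sc,S(343,215),L(69,27,3.5)),(sc,S(343,118),L(69,-27,3.5)),(sc,S(183,123),L(0,-27,3.5)),
(sc,S(413,136),L(98,-11,8)),(sc,S(417,180),L(98,11,8))]
def pt(p,m):
    x,y,w,a=p
    if m[0]=='f': b=np.array([m[1],m[2],m[3]])
    else:
        r,yy,h=m[1:]; b=np.array([42.5-r*np.cos(a)+h*np.sin(a)*1,yy,166+r*np.sin(a)+h*np.cos(a)])
    c,s=np.cos(w),np.sin(w);b=b/1000
    return np.array([x+c*b[0]-s*b[1],y+s*b[0]+c*b[1],b[2]])
res=lambda p:np.concatenate([proj(im,pt(p,m))-np.array(u) for im,u,m in obs])
r=least_squares(res,[.43,0,-.5,.0],loss='soft_l1')
print(r.x,np.round(r.fun.reshape(-1,2) if 0 else res(r.x).reshape(-1,2),1).tolist())
print('tongue',pt(r.x,L(88,0,4)),'hinge',pt(r.x,L(0,0,0)))
for n,b,z in[('dish',[179,210,223,254],.0)]:
    print(n,ray(top,201,230.5,.014))
r=ctrl.spot_in(sc,'dish')[0]['bbox'];print(r)
E
python3 fit.py
```

```text
[ 0.56345874  0.01384918 -0.52306439  0.04683513] [[-0.4, -0.5], [0.2, -0.5], [0.1, 0.6], [-1.7, 0.8], [-1.1, -0.7], [-0.4, 0.5], [0.7, -0.6], [2.1, -0.9], [-2.5, 1.1], [-1.2, 1.6], [0.6, -1.2], [-0.3, -1.0], [-0.6, -1.7], [-1.4, 1.3], [0.8, 0.4], [-0.5, -0.2], [-1.4, -0.3], [0.1, 0.1], [0.1, -0.5]]
tongue [0.52428826 0.03643636 0.1741156 ] hinge [ 0.60027617 -0.00738115  0.166     ]
dish [0.51941033 0.21962932 0.014     ]
[336.0, 274.6, 390.5, 329.0]
```

```bash
cat >> fit.py <<'E'
p=least_squares(res,[.43,0,-.5,.0],loss='soft_l1').x
def draw(im,off,sz,sc,f):
    a=cv2.cvtColor(im['color'],cv2.COLOR_RGB2BGR)[off[1]:off[1]+sz[1],off[0]:off[0]+sz[0]]
    a=cv2.resize(a,None,fx=sc,fy=sc,interpolation=cv2.INTER_CUBIC)
    P=[[F(65,65),F(65,-65),F(-65,-65),F(-65,65)],[L(0,27,3.5),L(69,27,3.5),L(69,-27,3.5),L(0,-27,3.5)],[L(68,11,8),L(98,11,8),L(98,-11,8),L(68,-11,8)],[('f',46,46,130),('f',46,-46,130),('f',-46,-46,130),('f',-46,46,130)],[('f',46,13,164),('f',46,-13,164),('f',39,-13,164),('f',39,13,164)]]
    for q,c in zip(P,[(0,0,255),(0,255,0),(255,0,0),(255,0,255),(0,255,255)]):
        uv=np.array([(proj(im,pt(p,m))+.5-np.array(off))*sc for m in q]).astype(int);cv2.polylines(a,[uv],True,c,1)
    cv2.imwrite('pics/'+f,a)
draw(top,(230,170),(100,100),6,'ot.png');draw(sc,(250,170),(140,110),5.4,'os.png')
E
python3 fit.py >/dev/null
```

```text
(no output)
```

View pics/ot.png

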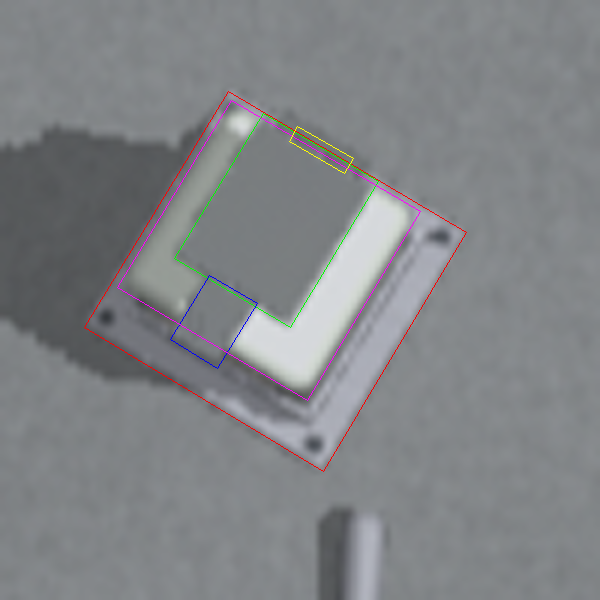

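View pics/os.png

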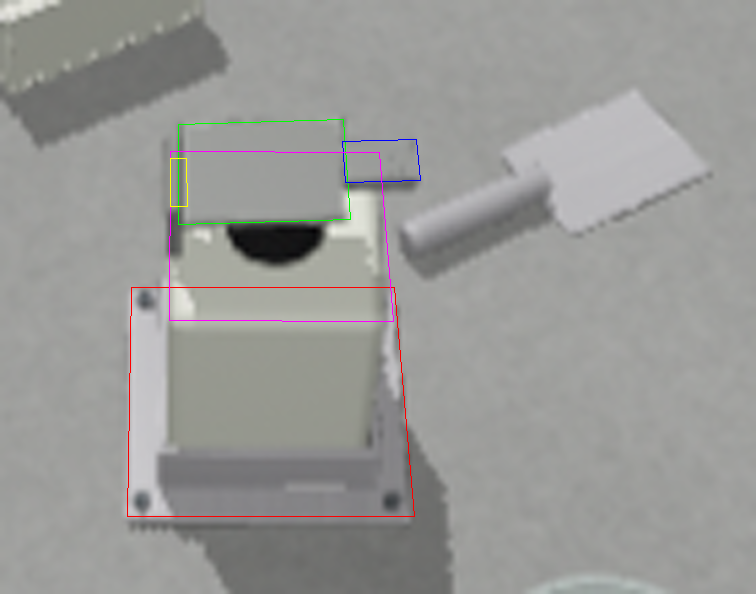

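Request:
step_arm:
  moves:
    - [1,0.02,-0.04,0,-0.4]
    - [1,0.025,-0.052,0,-0.4]
    - [1,0.025,-0.052,0,-0.4]
    - [1,0.025,-0.052,0,-0.4]
    - [1,0.025,-0.052,0,-0.4]
    - [1,0.025,-0.052,0,-0.4]
    - [1,0.025,-0.052,0,-0.4]
    - [1,0.025,-0.052,0,-0.4]
    - [1,0.025,-0.052,0,-0.4]
    - [1,0.02,-0.04,0,-0.4]
    - [0.8,0,0,0,0]
  newtons: 20

```text
t: 2.88
tool_pos: [0.5261, 0.0462, 0.2335]
tool_rot: [0.831, 3.023, 0.006]
contact_force: [-0.2, -0.4, 0.5]
opening: 0.0701
```

```bash
cat > look.py <<'E'
import sys
from h import *
f=sys.argv[1]
def crop(im,c,w,h,s):
    x=int(c[0]-w/2);y=int(c[1]-h/2);x=max(0,min(x,560-w));y=max(0,min(y,420-h))
    a=cv2.cvtColor(im['color'],cv2.COLOR_RGB2BGR)[y:y+h,x:x+w]
    return cv2.resize(a,None,fx=s,fy=s,interpolation=cv2.INTER_CUBIC)
C=np.array([float(v) for v in sys.argv[2:5]])
a=[]
for n in('top','scene'):
    im=ctrl.get_image(n);a.append(crop(im,proj(im,C),100,100,4))
cv2.imwrite('pics/'+f,np.hstack(a))
E
python3 look.py l1.png .54 .03 .18; python3 -c "
from h import *
im=ctrl.get_image('top');o=ctrl.get_obs();print(o['tool_pos'],proj(im,o['tool_pos']))"
```

```text
[0.52503123 0.04917693 0.23344625] [257.06374729 222.54484863]
```

View pics/l1.png

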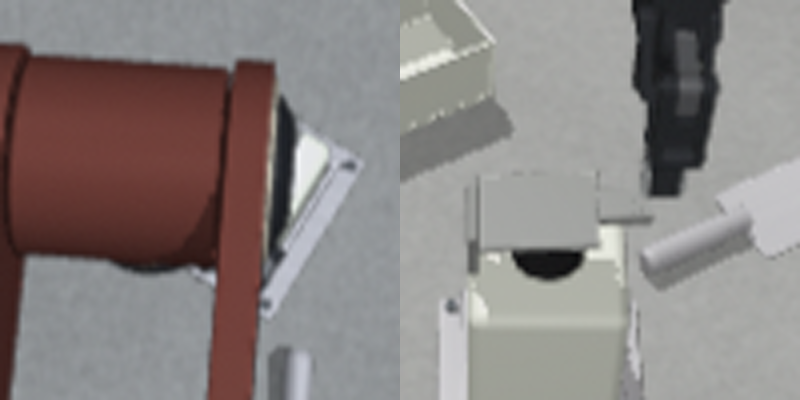

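Request:
step_arm:
  moves:
    - [0.75,0.001,-0.007,0,0]
    - [0.75,0.001,-0.007,-0.01,0]
    - [0.75,0,0,-0.02,0]
    - [0.75,0,0,-0.01,0]
    - [0.75,0,0,0,0]

```text
t: 3.65
tool_pos: [0.5252, 0.0373, 0.1891]
tool_rot: [0.817, 3.03, 0.007]
contact_force: [0.4, 0.1, 0.8]
opening: 0.0642
```

```bash
python3 look.py l2.png .54 .03 .18; python3 -c "
from h import *
o=ctrl.get_obs();print(o['tool_pos'],o['opening'])"
```

```text
[0.52584365 0.03727024 0.19047945] 0.06394133439966784
```

View pics/l2.png

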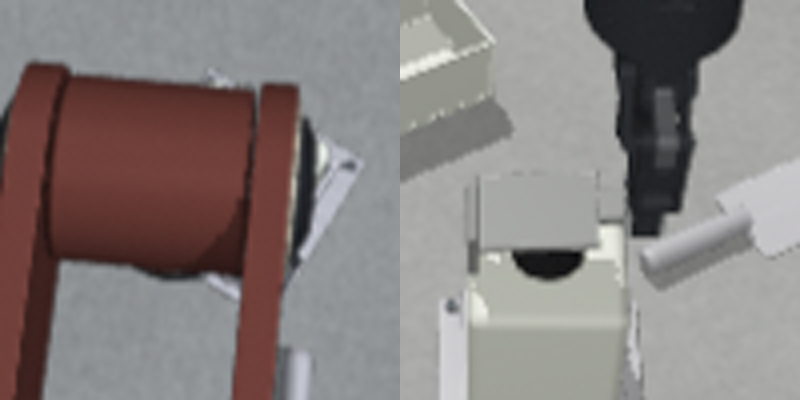

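Run:
```python
from h import *
im=ctrl.get_image('scene')
C=np.array([.54,.03,.18]);c=proj(im,C);off=np.array([int(c[0]-50),int(c[1]-50)])
def P(X):return np.round((proj(im,X)-off)*4+[400,0],0)
yb=np.array([.51,.86,0]);xb=np.array([.86,-.51,0])
t=ctrl.get_obs()['tool_pos']
for k in(-11,0,11):print(k,P(t+yb*.032+xb*k/1000),P(t+yb*.045+xb*k/1000))
h=np.array([.6003,-.0074,.166])
for r in(69,88,98):print(r,P(h-xb*r/1000+yb*.011+np.array([0,0,r*.047e-3+.000])))
```

```text
-11 [658. 233.] [659. 252.]
0 [637. 233.] [638. 252.]
11 [616. 233.] [617. 252.]
69 [600. 227.]
88 [634. 227.]
98 [652. 226.]
```

Run:
```python
from h import *
im=ctrl.get_image('scene')
a=cv2.cvtColor(im['color'],cv2.COLOR_RGB2BGR)[165:240,275:375]
a=np.clip(a.astype(float)*1.6,0,255).astype('uint8')
cv2.imwrite('pics/l3.png',cv2.resize(a,None,fx=8,fy=8,interpolation=cv2.INTER_NEAREST))
t=ctrl.get_obs()['tool_pos']
yb=np.array([.51,.86,0]);xb=np.array([.86,-.51,0])
for dz in (0,.02,.04):print([np.round((proj(im,t+yb*.04+xb*k+[0,0,dz])+.5-[275,165])*8) for k in(-.011,0,.011)])
```

```text
[array([433., 365.]), array([391., 364.]), array([349., 364.])]
[array([440., 316.]), array([398., 316.]), array([355., 315.])]
[array([448., 265.]), array([405., 265.]), array([362., 264.])]
```

View pics/l3.png

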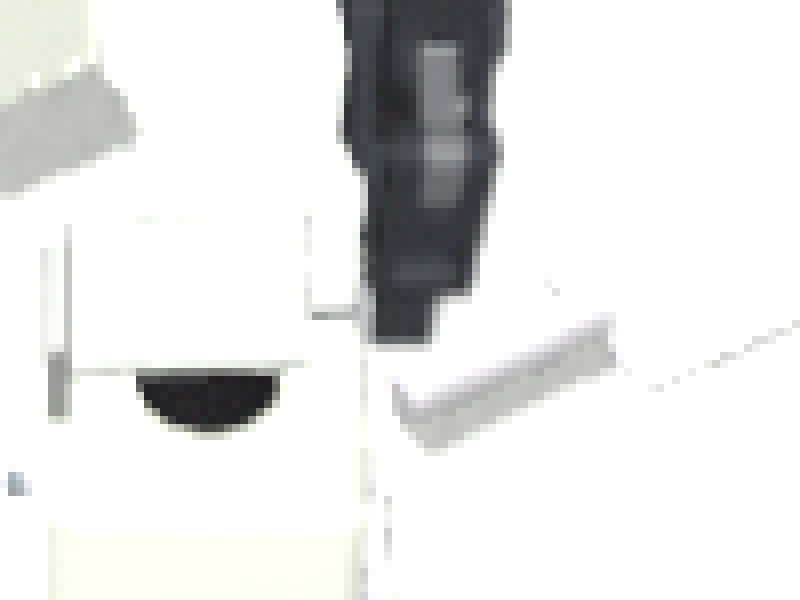

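Request:
step_arm:
  moves:
    - [0.75,0.001,-0.0005,-0.012,0]
    - [0.75,0.001,-0.0005,-0.012,0]
    - [0.75,0,0,-0.004,0]
    - [0.2,0,0,0,0]
    - [0.1,0,0,0,0]
    - [0.1,0,0,0,0]
    - [0.1,0,0,0,0]
  newtons: 25

```text
t: 4.72
tool_pos: [0.5283, 0.0351, 0.1622]
tool_rot: [0.816, 3.026, 0.004]
contact_force: [-0.8, -0.9, -0.5]
opening: 0.0217
```

```bash
python3 look.py l4.png .54 .03 .18; python3 -c "
from h import *
o=ctrl.get_obs();print(o['tool_pos'],o['opening'],o['contact_force'],o['wrist_torque'])"
```

```text
[0.52829643 0.0351139  0.16219075] 0.021699333197237002 [-1.70679715 -1.6472425   0.41797981] [-0.30273683  0.1880086   0.0276487 ]
```

View pics/l4.png

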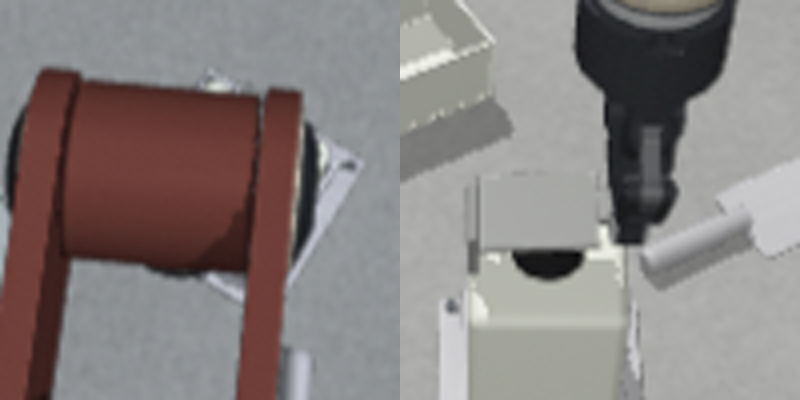

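Request:
step_arm:
  moves:
    - [0.1,0.001,-0.0006,0.0085,0]
    - [0.1,0.0017,-0.001,0.0084,0]
    - [0.1,0.0025,-0.0015,0.0081,0]
    - [0.1,0.0032,-0.0019,0.0078,0]
    - [0.1,0.0038,-0.0022,0.0074,0]

```text
t: 5.45
tool_pos: [0.5403, 0.0278, 0.2018]
tool_rot: [0.818, 3.029, 0.004]
contact_force: [2.3, -2.3, -7.1]
opening: 0.0212
```

Request:
step_arm:
  moves:
    - [0.1,0.0044,-0.0026,0.0069,0]
    - [0.1,0.005,-0.003,0.0063,0]
    - [0.1,0.0055,-0.0033,0.0057,0]
    - [0.1,0.0059,-0.0035,0.0051,0]
    - [0.1,0.0064,-0.0038,0.0044,0]

```text
t: 6.08
tool_pos: [0.5676, 0.0117, 0.2308]
tool_rot: [-0.818, -3.032, -0.006]
contact_force: [-1.4, -0.4, -5.8]
opening: 0.0212
```

```bash
python3 look.py l5.png .56 .02 .2
```

```text
(no output)
```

View pics/l5.png

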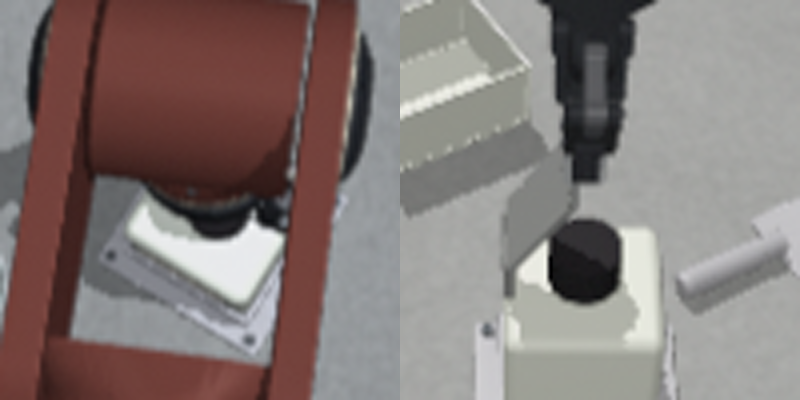

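Request:
step_arm:
  moves:
    - [0.1,0.0067,-0.004,0.0036,0]
    - [0.1,0.007,-0.0041,0.0028,0]
    - [0.1,0.0072,-0.0043,0.002,0]
    - [0.1,0.0073,-0.0043,0.0011,0]
    - [0.1,0.0074,-0.0044,0.0003,0]

```text
t: 6.8
tool_pos: [0.6054, -0.0104, 0.2424]
tool_rot: [-0.817, -3.032, -0.007]
contact_force: [-3.4, 3.1, -4.5]
opening: 0.0215
```

Request:
step_arm:
  moves:
    - [0.1,0.0074,-0.0044,-0.0006,0]
    - [0.1,0.0073,-0.0043,-0.0014,0]
    - [0.1,0.0071,-0.0042,-0.0023,0]
    - [0.1,0.0069,-0.0041,-0.0031,0]

```text
t: 7.3
tool_pos: [0.6369, -0.0288, 0.2363]
tool_rot: [0.817, 3.033, 0.008]
contact_force: [-2.9, 1.1, -1.2]
opening: 0.0208
```

```bash
python3 look.py l6.png .58 .0 .2
```

```text
(no output)
```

View pics/l6.png

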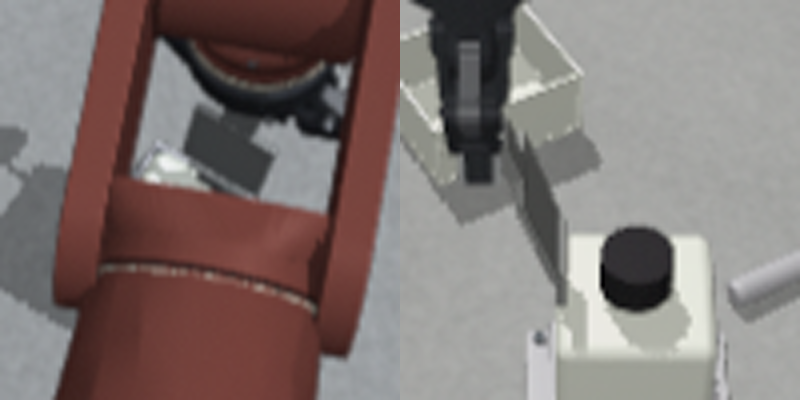

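Request:
step_arm:
  moves:
    - [0.5,0,0,0,0]
    - [0.8,0,0,0,0]
    - [0.8,0,0,0.015,0]
    - [0.8,0,0,0.03,0]
    - [0.8,0,0,0.03,0]
    - [0.8,0,0,0.02,0]

```text
t: 8.15
tool_pos: [0.639, -0.0299, 0.3383]
tool_rot: [0.815, 3.023, 0.006]
contact_force: [-0.1, 0.1, 0.6]
opening: 0.0684
```

```bash
python3 look.py l7.png .58 .0 .2;python3 - <<'E'
from h import *
im=ctrl.get_image('scene')
for n in('cap_center','dish','flap'):print(n,[(np.round(d['bbox'],1).tolist(),round(d['p'],2)) for d in ctrl.spot_in(im,n)[:2]])
print(ctrl.get_obs()['q'])
E
```

```text
cap_center [([294.9, 197.6, 310.8, 219.0], 0.71), ([263.9, 169.8, 285.4, 211.9], 0.45)]
dish [([336.4, 274.4, 389.1, 329.3], 0.75), ([266.6, 173.0, 325.6, 267.9], 0.16)]
flap [([263.1, 169.3, 283.1, 210.0], 0.91)]
[-0.16440719  0.04131449  1.45736448  0.00298533  1.63818875 -1.20797188]
```

View pics/l7.png

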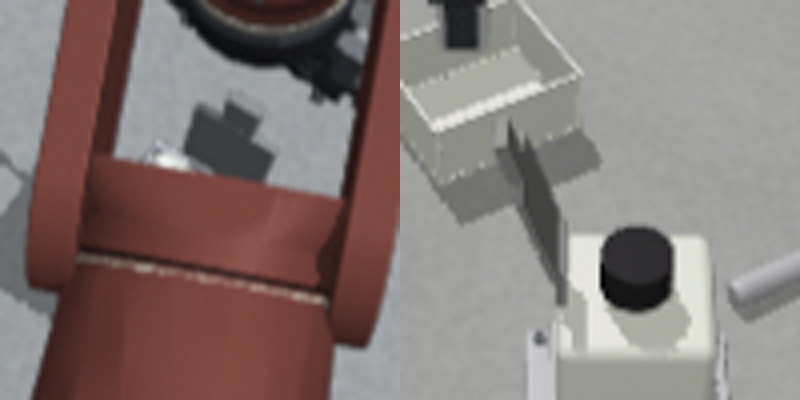

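Run:
```python
from h import *
from scipy.optimize import minimize
im=ctrl.get_image('scene')
g=cv2.cvtColor(im['color'],cv2.COLOR_RGB2GRAY).astype(float)
m=np.zeros(g.shape,np.uint8); sub=(g<75).astype(np.uint8)[192:225,288:318]
n,l,s,c=cv2.connectedComponentsWithStats(sub);k=1+np.argmax(s[1:,4]);print(s[k],c[k]+[288,192])
mask=np.zeros(g.shape,np.uint8);mask[192:225,288:318]=(l==k)
def sil(x,y):
    th=np.linspace(0,2*np.pi,60)
    P=[proj(im,[x+.021*np.cos(t),y+.021*np.sin(t),z]) for t in th for z in(.135,.162)]
    h=cv2.convexHull((np.array(P,np.float32)+.5)*8)  # 8x
    a=np.zeros((33*8,30*8),np.uint8);cv2.fillConvexPoly(a,(h[:,0]-np.array([288,192])*8).astype(np.int32),1)
    return a
M=cv2.resize(mask[192:225,288:318],None,fx=8,fy=8,interpolation=cv2.INTER_NEAREST)
best=min(((np.sum(sil(x,y)!=M),x,y) for x in np.arange(.553,.576,.001) for y in np.arange(.003,.024,.001)))
print(best, M.sum())
# dish from scene: rim fit bbox
```

```text
[  4   6  18  21 316] [300.71518987 207.9335443 ]
(np.int64(2498), np.float64(0.5650000000000001), np.float64(0.013000000000000001)) 20224
```

Request:
step_arm:
  moves:
    - [0.8,-0.015,0.009,0,-8]
    - [0.8,-0.015,0.009,0,-8]
    - [0.8,-0.015,0.009,0,-8]
    - [0.8,-0.015,0.008,0,-8]
    - [0.8,-0.0145,0.008,0,-7.5]
    - [0.8,0,0,-0.03,0]
    - [0.8,0,0,-0.03,0]
    - [0.8,0,0,-0.02,0]
    - [0.8,0,0,0,0]
    - [0.8,0,0,0,0]

```text
t: 9.75
tool_pos: [0.5567, 0.0149, 0.2377]
tool_rot: [-1.818, -2.546, 0.005]
contact_force: [0.1, 0.6, -0.3]
opening: 0.0682
```

```bash
python3 look.py l8.png .56 .0 .2;python3 - <<'E'
from h import *
from scipy.spatial.transform import Rotation as R
o=ctrl.get_obs();Q=R.from_rotvec(o['tool_rot']).as_matrix();print(o['tool_pos'],np.degrees(np.arctan2(Q[1,1],Q[0,1])),Q[:,2],o['contact_force'],o['wrist_torque'],o['opening'])
E
```

```text
[0.55687864 0.01485905 0.23800773] 18.94076734080477 [-0.01220665  0.004859   -0.99991369] [-0.0277235  -0.54689383 -0.02059578] [ 0.02666923  0.00773339 -0.00425186] 0.0681290434497787
```

View pics/l8.png

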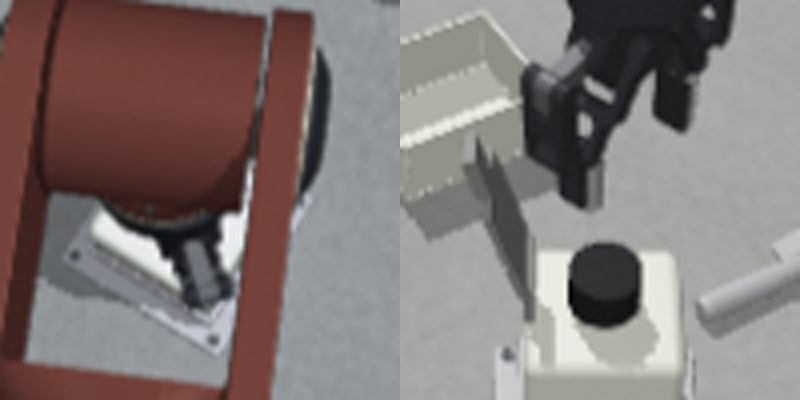

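Request:
step_arm:
  moves:
    - [0.7,0.0077,-0.0016,0,0]
    - [0.7,0,0,0,0]
    - [0.7,0,0,-0.02,0]
    - [0.7,0,0,-0.02,0]
    - [0.7,0,0,-0.01,0]
    - [0.7,0,0,0,0]

```text
t: 10.6
tool_pos: [0.5651, 0.0131, 0.1851]
tool_rot: [-1.819, -2.547, 0.004]
contact_force: [0.9, -0.1, 0.1]
opening: 0.0596
```

```bash
python3 look.py l9.png .56 .0 .2;cat > st.py <<'E'
from h import *
from scipy.spatial.transform import Rotation as R
o=ctrl.get_obs();Q=R.from_rotvec(o['tool_rot']).as_matrix();print(o['tool_pos'].round(4),'yaw',np.degrees(np.arctan2(Q[1,1],Q[0,1])).round(2),Q[:,2].round(3),'F',o['contact_force'].round(2),'T',o['wrist_torque'].round(3),o['opening'].round(4),'e6',o['effort'][5].round(3),o['t'])
E
python3 st.py
```

```text
Traceback (most recent call last):
  File "st.py", line 3, in <module>
    o=ctrl.get_obs();Q=R.from_rotvec(o['tool_rot']).as_matrix();print(o['tool_pos'].round(4),'yaw',np.degrees(np.arctan2(Q[1,1],Q[0,1])).round(2),Q[:,2].round(3),'F',o['contact_force'].round(2),'T',o['wrist_torque'].round(3),o['opening'].round(4),'e6',o['effort'][5].round(3),o['t'])
                                                                                                                                                                                                                                 ^^^^^^^^^^^^^^^^^^
AttributeError: 'float' object has no attribute 'round'
```

View pics/l9.png

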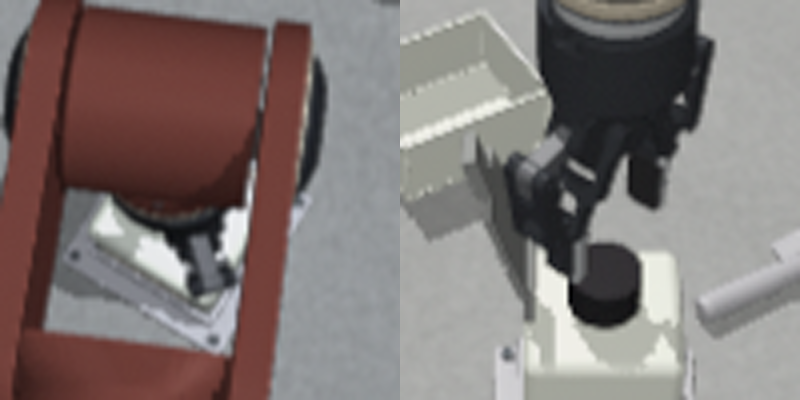

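Request:
step_arm:
  moves:
    - [0.7,-0.0005,0,-0.015,0]
    - [0.7,0,0,-0.015,0]
    - [0.7,0,0,-0.01,0]
    - [0.7,0,0,-0.005,0]
    - [0.7,0,0,0,0]

```text
t: 11.32
tool_pos: [0.5657, 0.013, 0.1392]
tool_rot: [-1.821, -2.549, 0.001]
contact_force: [0.0, -0.7, -0.5]
opening: 0.0598
```

```bash
sed -i "s/o\['opening'\].round(4)/round(o['opening'],4)/" st.py; python3 st.py;python3 look.py l10.png .56 .0 .2
```

```text
[0.5657 0.013  0.1392] yaw 18.93 [-0.008  0.004 -1.   ] F [ 0.02 -0.65 -0.54] T [ 0.007 -0.022  0.002] 0.0598 e6 -0.0 11.325
```

View pics/l10.png

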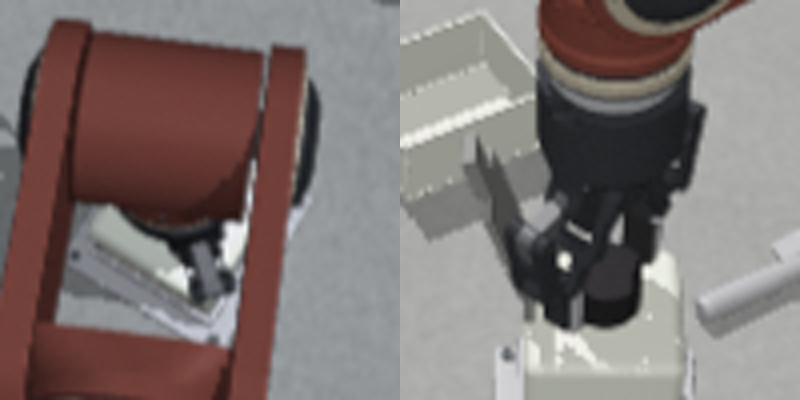

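Request:
step_arm:
  moves:
    - [0.6,-0.0005,0,0,0]
    - [0.52,0,0,0,0]
    - [0.48,0,0,0,0]
    - [0.44,0,0,0,0]
    - [0.4,0,0,0,0]
  newtons: 20

```text
t: 12.05
tool_pos: [0.5659, 0.0128, 0.1412]
tool_rot: [-1.822, -2.551, 0.0]
contact_force: [-1.2, -0.2, -0.6]
opening: 0.0418
```

```bash
python3 st.py
```

```text
[0.5659 0.0128 0.1412] yaw 18.94 [-0.005  0.004 -1.   ] F [-1.24 -0.2  -0.57] T [-0.017  0.065  0.023] 0.0418 e6 0.001 12.05
```

Request:
step_arm:
  moves:
    - [0.4,0,0,0,3]
    - [0.4,0,0,0,4]
    - [0.4,0,0,0,4]

```text
t: 12.42
tool_pos: [0.5662, 0.013, 0.1412]
tool_rot: [-1.561, -2.719, -0.0]
contact_force: [-0.9, 0.9, 0.6]
opening: 0.0417
```

```bash
python3 st.py
```

```text
[0.5662 0.013  0.1412] yaw 30.26 [-0.005  0.003 -1.   ] F [-0.89  0.91  0.58] T [ 0.015  0.067 -0.034] 0.0417 e6 0.444 12.425
```

Request:
step_arm:
  moves:
    - [0.4,0,0,0,4]
    - [0.4,0,0,0,4]
    - [0.4,0,0,0,4]
    - [0.4,0,0,0,3]

```text
t: 12.92
tool_pos: [0.5665, 0.0134, 0.1413]
tool_rot: [-1.181, -2.905, -0.001]
contact_force: [-1.1, 0.4, 0.3]
opening: 0.0418
```

```bash
python3 st.py; python3 look.py l11.png .56 .0 .2
```

```text
[0.5665 0.0134 0.1413] yaw 45.77 [-0.005  0.003 -1.   ] F [-1.06  0.36  0.28] T [ 0.004  0.067 -0.   ] 0.0418 e6 0.305 12.925
```

View pics/l11.png

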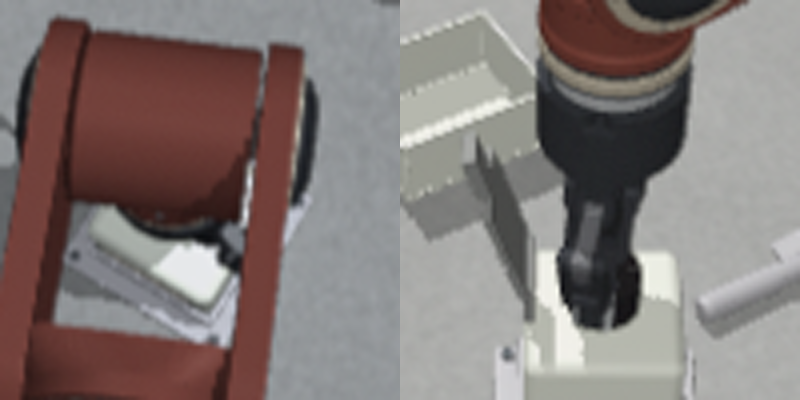

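Request:
step_arm:
  moves:
    - [0.4,0,0,0,2.5]
    - [0.4,0,0,0,2.5]

```text
t: 13.28
tool_pos: [0.5666, 0.0135, 0.1413]
tool_rot: [-1.055, -2.953, -0.001]
contact_force: [0.2, -0.7, 0.1]
opening: 0.0417
```

```bash
python3 st.py
```

```text
[0.5666 0.0135 0.1413] yaw 50.68 [-0.005  0.002 -1.   ] F [ 0.16 -0.68  0.13] T [-0.042  0.124 -0.056] 0.0417 e6 0.256 13.275
```

Request:
step_arm:
  moves:
    - [0.4,0,0,0,2.5]
    - [0.4,0,0,0,2.5]

```text
t: 13.52
tool_pos: [0.5668, 0.0136, 0.1415]
tool_rot: [-0.924, -2.997, -0.001]
contact_force: [-0.5, -0.3, 0.7]
opening: 0.0416
```

```bash
python3 st.py
```

```text
[0.5668 0.0136 0.1415] yaw 55.72 [-0.005  0.002 -1.   ] F [-0.53 -0.27  0.74] T [-0.007  0.072 -0.071] 0.0416 e6 0.256 13.525
```

Request:
step_arm:
  moves:
    - [0.4,0,0,0,2.5]
    - [0.4,0,0,0,2.5]

```text
t: 13.78
tool_pos: [0.5671, 0.0137, 0.1418]
tool_rot: [-0.792, -3.035, -0.002]
contact_force: [-1.1, -0.2, -0.3]
opening: 0.0417
```

```bash
python3 st.py
```

```text
[0.5671 0.0137 0.1418] yaw 60.75 [-0.004  0.002 -1.   ] F [-1.12 -0.23 -0.28] T [-0.007  0.092 -0.024] 0.0417 e6 0.241 13.775
```

Request:
step_arm:
  moves:
    - [0.4,0,0,0,2.5]
    - [0.4,0,0,0,2.5]

```text
t: 14.02
tool_pos: [0.5671, 0.0139, 0.1423]
tool_rot: [-0.658, -3.067, -0.001]
contact_force: [-2.2, -0.3, 1.7]
opening: 0.0422
```

```bash
python3 st.py
```

```text
[0.5671 0.0139 0.1423] yaw 65.79 [-0.005  0.002 -1.   ] F [-2.21 -0.34  1.74] T [-0.022  0.384 -0.039] 0.0422 e6 0.261 14.025
```

Request:
step_arm:
  moves:
    - [0.4,0,0,0,2]
    - [0.4,0,0,0,2]

```text
t: 14.28
tool_pos: [0.567, 0.0139, 0.143]
tool_rot: [-0.547, -3.088, -0.001]
contact_force: [-2.2, 0.0, 2.6]
opening: 0.042
```

```bash
python3 st.py
```

```text
[0.567  0.0139 0.143 ] yaw 69.9 [-0.005  0.002 -1.   ] F [-2.2   0.04  2.57] T [ 0.028  0.393 -0.007] 0.042 e6 0.214 14.275
```

Request:
step_arm:
  moves:
    - [0.4,0,0,0,2]
    - [0.4,0,0,0,2]

```text
t: 14.52
tool_pos: [0.567, 0.0139, 0.1432]
tool_rot: [-0.433, -3.106, -0.001]
contact_force: [-1.3, 0.4, 3.1]
opening: 0.0418
```

```bash
python3 st.py
```

```text
[0.567  0.0139 0.1432] yaw 74.14 [-0.005  0.001 -1.   ] F [-1.29  0.43  3.11] T [ 0.073  0.395 -0.041] 0.0418 e6 0.211 14.525
```

Request:
step_arm:
  moves:
    - [0.4,0,0,0,1.5]
    - [0.4,0,0,0,1.5]

```text
t: 14.78
tool_pos: [0.5669, 0.0142, 0.1432]
tool_rot: [-0.346, -3.117, -0.002]
contact_force: [-3.7, 0.3, 2.5]
opening: 0.0415
```

```bash
python3 st.py
```

```text
[0.5669 0.0142 0.1432] yaw 77.34 [-0.006  0.002 -1.   ] F [-3.71  0.33  2.54] T [ 0.192  0.452 -0.127] 0.0415 e6 0.121 14.775
```

Request:
step_arm:
  moves:
    - [0.4,0,0,0,1.5]

```text
t: 14.9
tool_pos: [0.5668, 0.0143, 0.1432]
tool_rot: [-0.302, -3.121, -0.002]
contact_force: [-2.2, 1.2, 2.5]
opening: 0.0414
```

```bash
python3 st.py
```

```text
[0.5668 0.0143 0.1432] yaw 78.94 [-0.006  0.002 -1.   ] F [-2.19  1.16  2.46] T [ 0.089  0.504 -0.12 ] 0.0414 e6 0.053 14.9
```

Request:
step_arm:
  moves:
    - [0.4,0,0,0,1.5]

```text
t: 15.02
tool_pos: [0.5667, 0.0144, 0.1432]
tool_rot: [-0.259, -3.125, -0.002]
contact_force: [-2.4, 2.0, 2.5]
opening: 0.0416
```

```bash
python3 st.py
```

```text
[0.5667 0.0144 0.1432] yaw 80.52 [-0.006  0.002 -1.   ] F [-2.44  2.    2.53] T [ 0.155  0.405 -0.296] 0.0416 e6 -0.061 15.025
```

Request:
step_arm:
  moves:
    - [0.4,0,0,0,-3]
    - [0.4,0,0,0.001,0]
    - [0.4,0,0,0.001,0]

```text
t: 15.4
tool_pos: [0.5666, 0.0142, 0.1439]
tool_rot: [-0.337, -3.117, -0.002]
contact_force: [0.0, 0.9, -2.7]
opening: 0.0416
```

```bash
python3 st.py; python3 look.py l12.png .56 .0 .2
```

```text
[0.5666 0.0142 0.1439] yaw 77.66 [-0.006  0.002 -1.   ] F [ 0.02  0.9  -2.69] T [ 0.106  0.044 -0.041] 0.0416 e6 -0.02 15.4
```

View pics/l12.png

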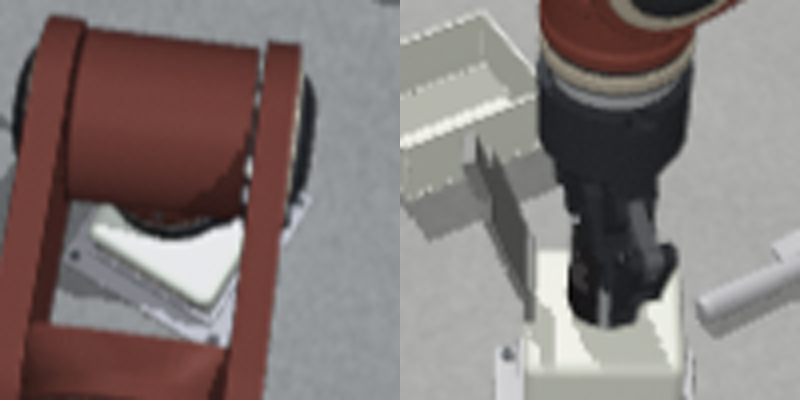

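Request:
step_arm:
  moves:
    - [0.4,0,0,0.0015,0]

```text
t: 15.62
tool_pos: [0.5665, 0.0141, 0.145]
tool_rot: [-0.337, -3.117, -0.001]
contact_force: [0.1, -0.5, -2.6]
opening: 0.0418
```

```bash
python3 st.py
```

```text
[0.5665 0.0141 0.145 ] yaw 77.65 [-0.007  0.002 -1.   ] F [ 0.1  -0.49 -2.6 ] T [0.057 0.006 0.043] 0.0418 e6 -0.025 15.625
```

Force steady at about 2.6 N; moving up freely. Continue slowly.

Request:
step_arm:
  moves:
    - [0.4,0,0,0.002,0]
    - [0.4,0,0,0.002,0]

```text
t: 15.88
tool_pos: [0.5667, 0.014, 0.1494]
tool_rot: [-0.337, -3.117, -0.001]
contact_force: [0.3, 0.1, -0.4]
opening: 0.0418
```

```bash
python3 st.py;python3 look.py l13.png .56 .0 .2
```

```text
[0.5667 0.014  0.1494] yaw 77.67 [-0.006  0.001 -1.   ] F [ 0.35  0.09 -0.38] T [ 0.035  0.007 -0.043] 0.0418 e6 0.002 15.875
```

View pics/l13.png

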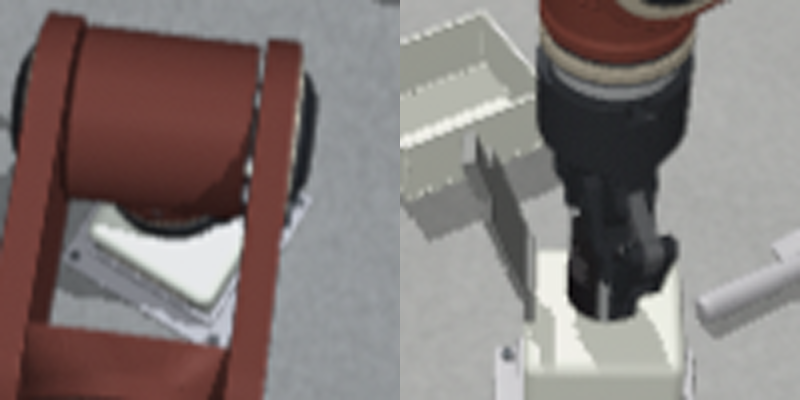

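Request:
step_arm:
  moves:
    - [0.4,0,0,0.004,0]
    - [0.4,0,0,0.006,0]
    - [0.4,0,0,0.008,0]
    - [0.4,0,0,0.012,0]
    - [0.4,0,0,0.015,0]
    - [0.4,0,0,0.015,0]
    - [0.4,0,0,0,0]

```text
t: 16.85
tool_pos: [0.5686, 0.0138, 0.2171]
tool_rot: [0.337, 3.123, 0.001]
contact_force: [0.2, 0.3, -0.6]
opening: 0.0414
```

```bash
python3 st.py;python3 look.py l14.png .56 .0 .2;python3 - <<'E'
from h import *
im=ctrl.get_image('scene')
for n in('cap_center','dish','flap'):print(n,[(np.round(d['bbox'],1).tolist(),round(d['p'],2)) for d in ctrl.spot_in(im,n)[:2]])
# dish from scene
th=np.linspace(0,2*np.pi,90)
def bb(x,y):
    P=np.array([proj(im,[x+r*np.cos(t),y+r*np.sin(t),z])+.5 for t in th for r,z in((.062,.014),(.058,0))])
    return np.r_[P.min(0),P.max(0)]
from scipy.optimize import least_squares
print(least_squares(lambda p:bb(*p)-np.array([336.2,274.5,389.8,329.2]),[.52,.22]))
E
```

```text
[0.5686 0.0138 0.2171] yaw 77.67 [ 0.  0. -1.] F [ 0.22  0.26 -0.57] T [0.03  0.011 0.037] 0.0414 e6 0.0 16.85
cap_center [([293.7, 175.5, 300.2, 196.9], 0.64), ([199.0, 199.3, 214.2, 231.4], 0.29)]
dish [([334.0, 274.2, 390.0, 328.7], 0.85), ([194.6, 200.1, 211.5, 231.5], 0.57)]
flap [([264.5, 168.0, 283.1, 209.0], 0.85)]
     message: Both `ftol` and `xtol` termination conditions are satisfied.
     success: True
      status: 4
         fun: [-5.531e-01  1.911e+00  5.455e-01 -1.671e+00]
           x: [ 5.230e-01  2.236e-01]
        cost: 3.5244281967106508
         jac: [[-3.585e+02  2.511e+02]
               [ 1.863e+02  3.217e+02]
               [-3.408e+02  2.870e+02]
               [ 2.205e+02  3.784e+02]]
        grad: [-1.563e-12  1.195e-06]
  optimality: 1.1954596459418099e-06
 active_mask: [ 0.000e+00  0.000e+00]
        nfev: 4
        njev: 4
```

View pics/l14.png

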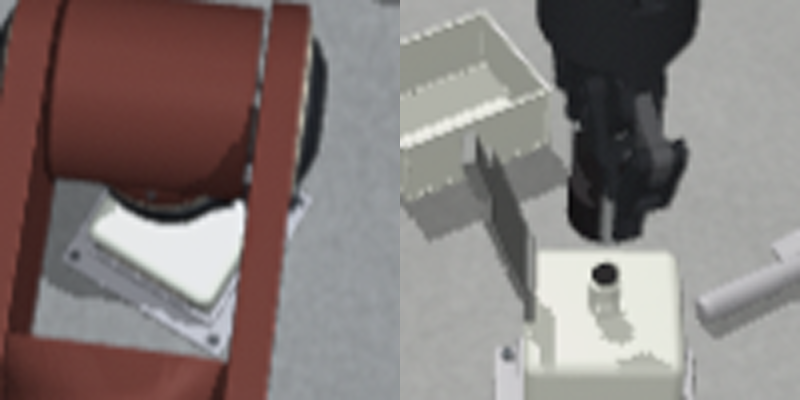

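Request:
step_arm:
  moves:
    - [0.4,-0.003,0.012,0,0]
    - [0.4,-0.005,0.022,0,0]
    - [0.4,-0.007,0.032,0,0]
    - [0.4,-0.008,0.036,0,0]
    - [0.4,-0.008,0.036,0,0]
    - [0.4,-0.007,0.032,-0.01,0]
    - [0.4,-0.005,0.022,-0.02,0]
    - [0.4,-0.003,0.012,-0.02,0]
    - [0.4,0,0,-0.02,0]
    - [0.4,0,0,0,0]

```text
t: 18.4
tool_pos: [0.5147, 0.228, 0.137]
tool_rot: [-0.334, -3.112, -0.001]
contact_force: [-0.3, -0.8, -0.7]
opening: 0.0418
```

```bash
python3 st.py;python3 look.py l15.png .54 .2 .05
```

```text
[0.5147 0.228  0.137 ] yaw 77.74 [-0.011  0.002 -1.   ] F [-0.26 -0.79 -0.71] T [0.036 0.053 0.023] 0.0418 e6 0.002 18.4
```

View pics/l15.png

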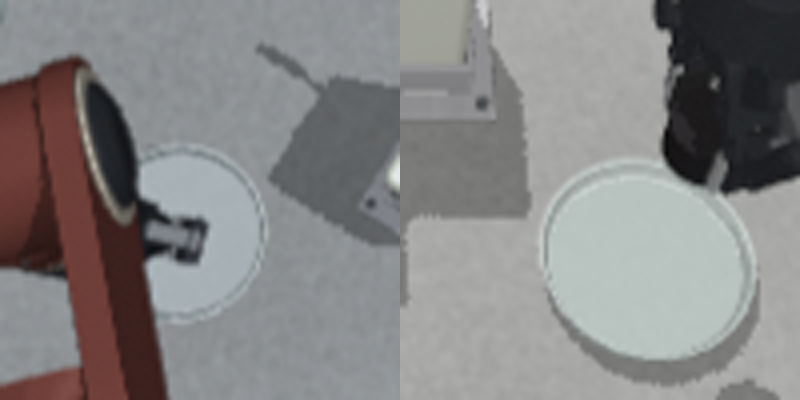

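Request:
step_arm:
  moves:
    - [0.4,0.003,-0.003,-0.015,0]
    - [0.4,0.003,-0.003,-0.025,0]
    - [0.4,0,0,-0.03,0]
    - [0.4,0,0,-0.02,0]
    - [0.4,0,0,-0.01,0]
    - [0.4,0,0,0,0]

```text
t: 19.25
tool_pos: [0.527, 0.2188, 0.0386]
tool_rot: [0.345, 3.122, 0.007]
contact_force: [0.5, 0.8, -0.0]
opening: 0.0419
```

```bash
python3 st.py;python3 look.py l16.png .54 .2 .05
```

```text
[0.527  0.2188 0.0386] yaw 77.4 [ 0.001  0.005 -1.   ] F [ 0.47  0.76 -0.02] T [-0.005 -0.038  0.035] 0.0419 e6 0.0 19.25
```

View pics/l16.png

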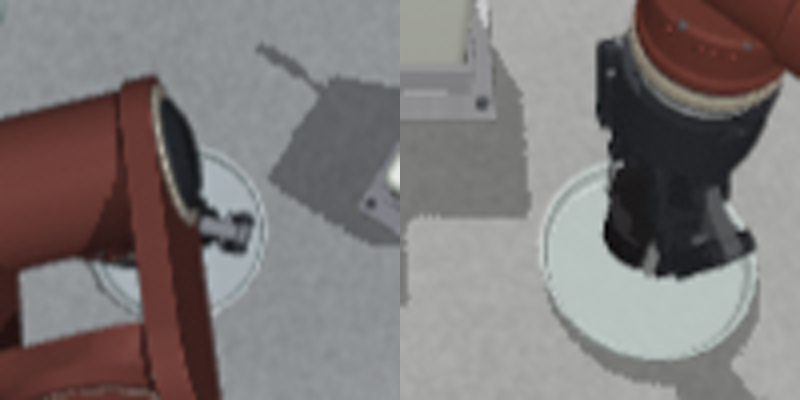

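Request:
step_arm:
  moves:
    - [0.4,-0.003,0.002,-0.006,0]
    - [0.4,-0.002,0.001,-0.006,0]
    - [0.4,0,0,-0.005,0]
    - [0.4,0,0,0,0]

```text
t: 19.85
tool_pos: [0.5239, 0.2231, 0.0241]
tool_rot: [0.343, 3.116, 0.011]
contact_force: [-0.4, -0.1, 0.7]
opening: 0.042
```

```bash
python3 st.py;python3 look.py l17.png .54 .2 .05
```

```text
[0.5239 0.2231 0.0241] yaw 77.44 [ 0.007  0.006 -1.   ] F [-0.39 -0.14  0.71] T [-0.042 -0.019 -0.041] 0.042 e6 0.0 19.85
```

View pics/l17.png

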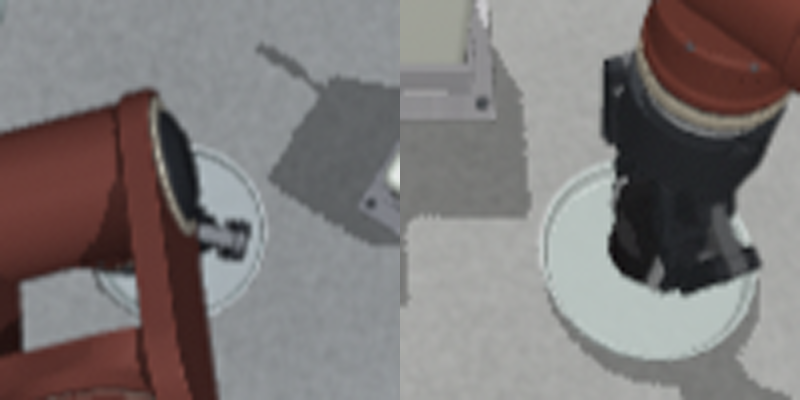

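Request:
step_arm:
  moves:
    - [0.4,-0.001,-0.001,-0.004,0]
    - [0.4,0,0,-0.003,0]
    - [0.4,0,0,-0.002,0]

```text
t: 20.32
tool_pos: [0.5237, 0.2221, 0.0156]
tool_rot: [0.343, 3.115, 0.012]
contact_force: [-0.3, 0.1, -0.2]
opening: 0.0414
```

```bash
python3 st.py
```

```text
[0.5237 0.2221 0.0156] yaw 77.43 [ 0.009  0.007 -1.   ] F [-0.34  0.15 -0.23] T [-0.004  0.044 -0.005] 0.0414 e6 0.0 20.325
```

Request:
step_arm:
  moves:
    - [0.4,0,0,-0.0015,0]
    - [0.4,0,0,0,0]

```text
t: 20.58
tool_pos: [0.5236, 0.222, 0.0136]
tool_rot: [0.343, 3.115, 0.012]
contact_force: [0.6, 0.0, -1.1]
opening: 0.0415
```

```bash
python3 st.py
```

```text
[0.5236 0.222  0.0136] yaw 77.43 [ 0.008  0.007 -1.   ] F [ 0.58  0.04 -1.08] T [-0.     0.036 -0.03 ] 0.0415 e6 -0.0 20.575
```

Request:
step_arm:
  moves:
    - [0.4,0,0,-0.0015,0]
    - [0.4,0,0,0,0]

```text
t: 20.82
tool_pos: [0.5236, 0.222, 0.0121]
tool_rot: [0.343, 3.115, 0.012]
contact_force: [0.6, 0.3, -0.4]
opening: 0.0417
```

```bash
python3 st.py
```

```text
[0.5236 0.222  0.0121] yaw 77.43 [ 0.009  0.007 -1.   ] F [ 0.64  0.32 -0.39] T [0.018 0.018 0.066] 0.0417 e6 -0.0 20.825
```

Request:
step_arm:
  moves:
    - [0.4,0,0,-0.0015,0]
    - [0.4,0,0,0,0]

```text
t: 21.08
tool_pos: [0.5237, 0.2221, 0.0106]
tool_rot: [0.343, 3.115, 0.012]
contact_force: [-0.6, 0.1, -0.7]
opening: 0.0416
```

```bash
python3 st.py
```

```text
[0.5237 0.2221 0.0106] yaw 77.43 [ 0.009  0.007 -1.   ] F [-0.6   0.09 -0.75] T [-0.054 -0.021  0.013] 0.0416 e6 -0.0 21.075
```

Request:
step_arm:
  moves:
    - [0.4,0,0,-0.001,0]
    - [0.4,0,0,0,0]

```text
t: 21.32
tool_pos: [0.5241, 0.2222, 0.0101]
tool_rot: [0.343, 3.114, 0.012]
contact_force: [0.4, -0.1, 0.7]
opening: 0.0417
```

```bash
python3 st.py;python3 look.py l18.png .54 .2 .05
```

```text
[0.5241 0.2222 0.0101] yaw 77.43 [ 0.009  0.007 -1.   ] F [ 0.41 -0.07  0.74] T [ 0.012  0.082 -0.04 ] 0.0417 e6 -0.004 21.325
```

View pics/l18.png

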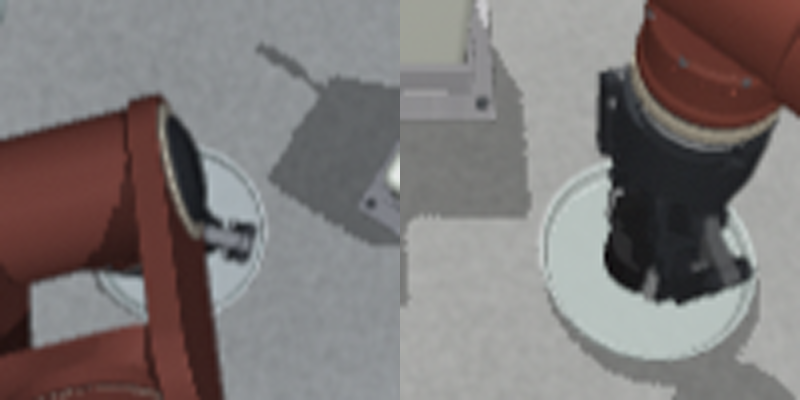

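Request:
step_arm:
  moves:
    - [0.4,0,0,-0.001,0]
    - [0.4,0,0,0,0]

```text
t: 21.68
tool_pos: [0.5244, 0.2222, 0.0101]
tool_rot: [0.343, 3.114, 0.012]
contact_force: [-1.1, -0.5, 0.9]
opening: 0.0415
```

```bash
python3 st.py
```

```text
[0.5244 0.2222 0.0101] yaw 77.44 [ 0.009  0.007 -1.   ] F [-1.11 -0.54  0.86] T [-0.029  0.145  0.004] 0.0415 e6 -0.006 21.675
```

Request:
step_arm:
  moves:
    - [0.4,0,0,-0.001,0]
    - [0.4,0,0,0,0]

```text
t: 21.92
tool_pos: [0.5246, 0.2222, 0.01]
tool_rot: [0.343, 3.114, 0.011]
contact_force: [-1.7, -0.5, 1.7]
opening: 0.0421
```

```bash
python3 st.py
```

```text
[0.5246 0.2222 0.01  ] yaw 77.44 [ 0.009  0.006 -1.   ] F [-1.71 -0.47  1.7 ] T [-0.141  0.24   0.005] 0.0421 e6 -0.018 21.925
```

Request:
step_arm:
  moves:
    - [0.52,0,0,0,0]
    - [0.56,0,0,0,0]
    - [0.62,0,0,0,0]
    - [0.62,0,0,0,0]
    - [0.62,0,0,0.004,0]
    - [0.62,0,0,0.01,0]

```text
t: 22.68
tool_pos: [0.5236, 0.222, 0.0226]
tool_rot: [0.343, 3.116, 0.011]
contact_force: [-0.5, 0.1, -0.0]
opening: 0.0529
```

```bash
python3 st.py;python3 look.py l19.png .54 .2 .05
```

```text
[0.5236 0.222  0.0226] yaw 77.43 [ 0.007  0.006 -1.   ] F [-0.52  0.15 -0.01] T [ 0.001 -0.028  0.074] 0.0529 e6 -0.001 22.675
```

View pics/l19.png

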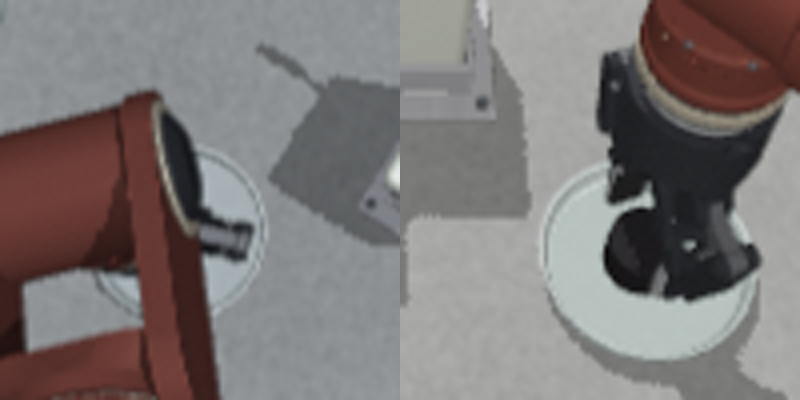

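Cap stays on the dish floor, fingers clear. Lift away straight up.

Request:
step_arm:
  moves:
    - [0.62,0,0,0.015,0]
    - [0.62,0,0,0.02,0]
    - [0.62,0,0,0.03,0]
    - [0.62,0,0,0.04,0]
    - [0.62,0,0,0.04,0]
    - [0.62,-0.03,0,0.03,0]
    - [0.62,-0.05,0,0.02,0]
    - [0.62,-0.05,0,0,0]
    - [0.62,0,0,0,0]
    - [0.62,0,0,0,0]

```text
t: 24.02
tool_pos: [0.3928, 0.2225, 0.2375]
tool_rot: [0.342, 3.099, 0.023]
contact_force: [0.3, -0.4, 1.1]
opening: 0.0528
```

```bash
python3 st.py;python3 look.py l20.png .54 .2 .05;python3 - <<'E'
from h import *
for n in('top','scene'):
    im=snap(n,'end_'+n+'.png')
    for q in('cap_center','dish','flap','tub','beaker','crucible','spatula','reagent1'):print(n,q,[(np.round(d['bbox'],1).tolist(),round(d['p'],2)) for d in ctrl.spot_in(im,q)[:2]])
E
```

```text
[0.3928 0.2225 0.2375] yaw 77.41 [ 0.025  0.012 -1.   ] F [ 0.27 -0.43  1.09] T [0.019 0.011 0.008] 0.0528 e6 0.002 24.025
top cap_center [([191.9, 224.2, 206.6, 236.0], 0.68)]
top dish [([177.6, 208.1, 221.3, 249.5], 0.63)]
top flap [([275.6, 174.3, 298.0, 197.3], 0.64)]
top tub [([357.3, 210.5, 403.8, 258.3], 0.82), ([276.2, 171.5, 297.2, 199.3], 0.57)]
top beaker [([123.1, 156.0, 157.3, 182.9], 0.86)]
top crucible [([396.2, 156.3, 413.8, 172.4], 0.59)]
top spatula [([275.7, 252.3, 301.9, 319.5], 0.7), ([276.0, 171.0, 301.2, 199.6], 0.55)]
top reagent1 [([231.9, 120.1, 252.5, 150.3], 0.87), ([338.0, 140.8, 348.3, 160.3], 0.58)]
scene cap_center [([355.6, 289.0, 372.9, 310.4], 0.55)]
scene dish [([337.0, 276.2, 388.4, 328.9], 0.66), ([264.8, 170.5, 283.9, 209.5], 0.45)]
scene flap [([266.5, 170.5, 284.8, 212.5], 0.9)]
scene tub [([325.0, 185.5, 381.2, 214.4], 0.35)]
scene beaker [([333.2, 377.0, 377.1, 419.4], 0.84)]
scene crucible [([181.0, 162.4, 198.2, 183.5], 0.63)]
scene spatula [([323.0, 187.0, 380.1, 216.8], 0.87)]
scene reagent1 [([219.7, 284.9, 248.0, 328.3], 0.69), ([194.9, 197.1, 214.7, 231.1], 0.65)]
```

View pics/l20.png

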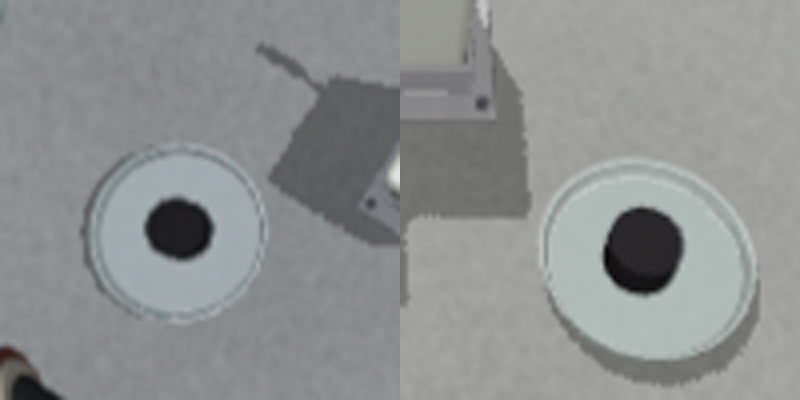

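View pics/end_scene.png

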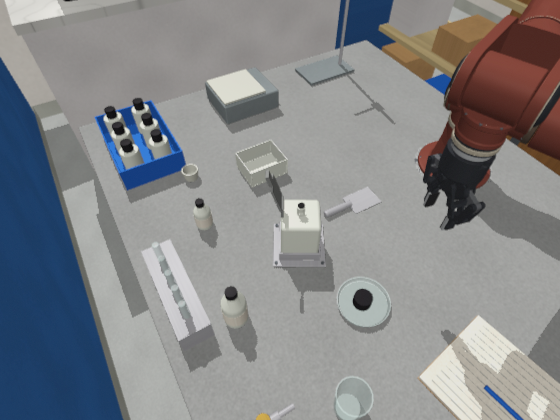

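The cap stands upright near the middle of the dish (top view, about (180,229) in the crop, with the dish at about (179,234)). The flap leans back and nothing else has shifted.

```bash
python3 -c "
from h import *
print(ctrl.finish_job())"
```

```text
the job is handed in; nothing more can be done
None
```

The bottle is open and the cap is upright in the glass dish, released. I handed the job in at about 24 s of the 72 s. No verdict was reported.

- **Flap:** I pinched the tongue and swung it back to about 2.0 rad, then let go. It stayed leaning back in every later picture. The angle is worked out from the tool position, and the pictures agree with it.
- **Cap:** It turned anticlockwise about 60° before it met its stop. I felt the stop as a rise to about 0.3 N m at the wrist, having seen about 3 N of upward push from the seal shortly before. I backed off about 3° and lifted it straight up. The wrist showed at most about 3 N during the lift and no more than about 5 N while turning.
- **Placing:** I lowered the cap until it touched the dish floor at about 2 N, then opened the fingers and withdrew.

**Last checks:** Both cameras show the cap upright, a few millimetres from the dish centre. The neck is bare and the arm is clear of everything. The dish and bystanders look to be where they were at the start, with detections differing by only a few pixels.

In the last scene picture the network missed the tub, putting its box on the spatula with a low score. The picture itself and the top view show the tub unmoved. I had no direct reading of the force between cap and bottle, only the wrist readings.

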